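# Vent the sample jar and wedge up the tilting plate

## Robot

A 7-joint arm with a two-finger parallel gripper is mounted at the origin on the work surface. World frame = base frame: x ahead of the robot, y to its left, z up, the work surface at z = 0. Lengths are in m, angles in rad, forces in N, time in s.
With the tool pointing down it reaches from about 0.425 to 0.925 m from the base axis. Payload 6.8 kg.
Tool frame: the origin (TCP) lies on the centre line of the jaws, within the pads' length; the fingertips stand 11 mm ahead of it and the grasp point (between the pads) lies 8 mm behind it; z points along the fingers, y is the line along which they close (so a half turn about z gives the same grasp; the last joint's range is limited). The gripper opens to 88 mm and grips with 3 to 60 N. Pads are 20 mm wide; open, the fingers measure 115 mm over their backs; the gripper's body (75 mm by 178 mm) begins 61 mm behind the grasp point.
Start: joints at [-1.329, 0.477, 0.022, 1.555, -0.011, 1.109, -0.083], TCP at [0.231, 0.634, 0.234] pointing down, gripper open.
Joint ranges: [-2.96, 2.96], [-0.34, 2.1], [-1.41, 1.46], [0.24, 2.44], [-1.37, 4.51], [0.17, 1.92], [-2.96, 2.96]. Speed limits (rad/s): [2.39, 2.39, 3.14, 3.14, 3.14, 3.14, 3.14].

## Interface

Orientations are given as a 3x3 rotation matrix whose columns are the frame's x, y, z axes.
In Python, from cell import bot, optics gives the robot as it stands. The module is installed in compiled form; this text tells all that it offers.
- The arm moves only by the shell command python3 -m pendant 'ROWS' [OPENING]. ROWS is JSON, a list of rows, each a list of 6 numbers: the shift along the tool's x, y, z scaled (see below), then the turn, a rotation vector about the tool's x, y, z scaled (see below). In form: [[tx, ty, tz, ax, ay, az], ...]. A call has 1 to 20 rows; each row shifts and turns the commanded pose from where the row before left it, along the tool's axes as they then stand; what a row does not reach is not made up. The controller multiplies each number of a shift by 0.5 m and each number of a turn by 180 degrees. A row lasts 1/10 s, in which the tool goes at most 50 mm and 8.59 degrees, less where a joint would pass 70% of its speed; a pose out of reach is approached as far as the arm can. A call with a number of a shift or a turn outside -1 to 1 is refused whole. A call with a gripper value outside its range is refused whole. OPENING is the opening, from -1 (shut) to 1 (fully open), set as the call begins (- or left out, the last holds). The fingers move at their own pace and stop on an object; the grip force is fixed at half the most. Time passes only in rows, so rows that do not move let the fingers close. It gives the time, the measured TCP pose, the force, the opening and the grip force at its end, in the units of the state.
- bot.get_state(): the state, without advancing time (a new reading comes with each control period).
- optics.get_image(name): name is "scene" or "top" or "wrist"; returns a dict with "image" (384x512x3 uint8, blue, green, red), "fov_y" (degrees; the focal length in pixels is half the picture's height over the tangent of half this angle, whatever the lens; pixels are square), "cx", "cy" (the principal point, pixels), "k1" (the pictures are not rectified: a ray, as slopes to the right and down, at radius r is drawn at 1 + k1 r^2 times it, then the intrinsics apply), "origin" and "rotation" of the camera in the world; the wrist camera has in their place "hand_eye" (4x4, takes a point from camera to tool coordinates, whose origin is the TCP and whose axes are the flange's). Camera axes: x right, y down, z forward; pixel columns grow to the right and rows downward; lengths in m; the calibration is good to about 2 mm. A picture is of the moment at which its call begins: read the wrist's pose just before it. There is no depth.
- bot.finish_job(): hands the job in; it is judged then, once.
The state is a dict: "clock": time; "joints": joint angles; "dq": joint speeds; "tau": joint torques, N m; "eef_pos": TCP position; "tool_rot": TCP orientation; "wrist_force": force on the tool from outside, world axes, zero at the start; "wrist_torque": the same for the moment, N m; "grip_width": opening from 0.0 (shut) to 1.0 (fully open); "grasp_force": force on a finger pad.
Only numpy, scipy, OpenCV 4.12 (cv2) and the standard library are available. Lean on these libraries where they do the work, as an engineer would, in place of code of your own. Each camera call takes 0.05 s, during which the arm holds its last target. There are 200 camera calls.

## Task

The sample jar is clamped on the hinged plate: first loosen its black screw cap about a quarter turn anticlockwise (leave the cap on, and the plate down while you do it). Then take the white wedge by its block, set it on the metal base in front of the plate, square to it and in its middle, and slide it under the plate's front bar until the plate just lifts off the base - the front about 6 mm up, never more than a centimetre. Finish while still gripping the wedge there, flat on the base, with the plate carried by the wedge alone; leave the other things where they are.

Things in the scene. Friction and masses are not known exactly. Their poses are not given: they have to be found in the camera images.
- stand: Fixed aluminium base slab 290 x 120 x 8 mm on the bench, yawed up to 0.35 rad. Origin: on the bench, straight below the plate's round front bar, mid-width; x runs from the free apron (x = -120 to 0 mm, flat top at z = 8 mm) under the plate to the hinge (x = 150 mm, z = 22 mm); z up. Two hinge cheeks stand at x = 150, y = +-66 mm.
- plate (a joint): Tilt (rad) of the hinged steel plate, 150 x 120 x 6 mm, about 0.7 kg with its clamped jar: 0 = its two rubber feet (stand x = 25, y = +-50 mm) rest on the base; grows as its front rises (1 mm of front lift = 0.0067 rad). Lifting the front takes about 3 to 4 N.
- front_bar (a point): Centre of the round bar (10 mm diameter, 120 mm long along stand y) along the plate's front edge. Plate down, it is at z = 22 mm and its underside is 9 mm above the base top.
- cap (a joint): Turn of the black screw cap in rad: 0 = tight, grows anticlockwise seen from above, to 2.6. It stays on the jar and where it is left; it takes about 0.12 N m to turn and does not rise.
- cap_top (a point): Centre of the cap's flat top, 133 mm above the bench with the plate down. Ribbed black cap, 52 mm diameter, 24 mm high, vertical axis at stand x = 85 mm, on an amber glass jar of 68 mm diameter whose shoulder starts to widen 7 mm below the cap.
- wedge: Loose white plastic wedge, 90 g, left or right of the stand, tip away from the robot within 0.6 rad. Origin: underside, below the middle of its grip block (30 mm in x, 24 mm in y, top at z = 55 mm). x points to the tip; the 40 mm wide ramp falls from 26 mm high at x = 15 to 3 mm at x = 85 mm.
- wedge_tip (a point): Middle of the wedge's thin front edge, 85 mm ahead of its origin, 3 mm above its underside. With the tip d mm past the bar's centre (stand x = d) the plate's front is lifted by about 0.33 d - 5.7 mm (first touch at d = 17).
- spacer: Bystander: flat white plastic block, 90 x 40 x 20 mm, of the wedge's length and colour but no ramp and no grip block. Origin on the underside, 15 mm from one end.
- dish: Bystander: clear flat dish, 86 mm diameter, 16 mm high. Origin under its centre.
- tumbler: Bystander: steel tumbler, 68 mm diameter, 100 mm high. Origin under its centre.
- vial: Bystander: amber vial with a small cap, 30 mm diameter, 65 mm high. Origin under its centre.
- scoop: Bystander: spatula, 180 mm long, lying flat along its x. Origin underneath.
- bottle: Bystander: white bottle with a red cap, 68 mm diameter, 150 mm high. Origin under its centre.
- small_jar: Bystander: small glass jar with a lid, 44 mm diameter, 50 mm high. Origin under its centre.
There are look-alikes about, which are no part of the job. Leave any green or turquoise look-alike of the wedge alone.

How it is judged:
On the way, in this order (a step that is already met when the one before it is completed fails the run):
1. the cap is loosened by about a quarter turn while the plate rests on the base (value of joint cap above 1.2 rad and value of joint plate below 0.012 rad), for 0.2 s.
2. the wedge lifts the plate's front off the base (value of joint plate between 0.02 and 0.07 rad and contact force between wedge and plate above 0.4 N), for 0.2 s.
At the end, for the whole second after the job is handed in: Fingers grip the wedge (over 1 N), still, flat on the base (within 4 mm), within 0.26 rad of square and 30 mm of the middle, tip 15 mm or more past the bar; it alone carries the plate, front 3 to 10.5 mm up (0.020 to 0.070 rad), the robot not touching the plate; cap at 1.2 rad or more (all of step 2 and velocity of joint plate between -0.03 and 0.03 rad/s and value of joint cap above 1.2 rad and contact force between the fingers and wedge above 1 N and contact force between each of the arm, the fingers and plate below 0.2 N and z of wedge in the frame of stand between 0.004 and 0.012 m and y of wedge_tip in the frame of stand between -0.03 and 0.03 m and x of wedge_tip in the frame of stand above 0.015 m and angle between the x axis of wedge and the x axis of stand, either way round below 0.26 rad and linear speed of wedge below 0.02 m/s); the arm keeps its last pose, push and grip.
It fails at once if the plate is tipped much too far (front over 13 mm up) (value of joint plate above 0.088 rad).
It fails at once if another thing on the bench is shoved by more than 30 mm (distance of any of spacer, dish, tumbler, vial, scoop, bottle, small_jar from where it was at the start of the episode above 0.03 m).
It also fails if it takes over 53 s, if anything falls off the work surface, if the arm or the gripper's body presses on something with over 40 N, if the wrist force passes 120 N, or if a joint passes its speed limit or range.

## Working session

There is one attempt and no reset: what is moved stays moved. The work goes in short steps, Python scripts to look and compute and a shell command to move; the robot and the scene stay as the last step left them, time stands still between calls to the robot, and variables do not carry over. Pictures are saved under pics/ and viewed, at most 11 in all, crops included, and the job is handed in when it is done.

```bash
mkdir -p pics
cat > h.py <<'E'
import numpy as np, cv2, json
from cell import bot, optics
def grab(n,save=None):
    s=bot.get_state(); d=optics.get_image(n)
    if 'hand_eye' in d:
        H=np.array(d['hand_eye']); R=np.array(s['tool_rot'])
        d['origin']=R@H[:3,3]+np.array(s['eef_pos']); d['rotation']=R@H[:3,:3]
    if save: cv2.imwrite('pics/'+save,d['image'])
    return d
def ray(d,u,v):
    f=192/np.tan(np.radians(d['fov_y'])/2)
    K=np.array([[f,0,d['cx']],[0,f,d['cy']],[0,0,1.]])
    p=cv2.undistortPoints(np.array([[[u,v]]],float),K,np.array([d['k1'],0,0,0.]))[0,0]
    r=np.array(d['rotation'])@np.array([p[0],p[1],1]); return np.array(d['origin']),r/np.linalg.norm(r)
def onz(d,u,v,z):
    o,r=ray(d,u,v); return o+r*(z-o[2])/r[2]
def two(d1,p1,d2,p2):
    o1,r1=ray(d1,*p1);o2,r2=ray(d2,*p2)
    t=np.linalg.lstsq(np.c_[r1,-r2],o2-o1,rcond=None)[0]
    a,b=o1+t[0]*r1,o2+t[1]*r2; return (a+b)/2,np.linalg.norm(a-b)
def proj(d,P):
    f=192/np.tan(np.radians(d['fov_y'])/2)
    c=np.array(d['rotation']).T@(np.array(P)-np.array(d['origin'])); x=c[:2]/c[2]
    return x*(1+d['k1']*(x@x))*f+[d['cx'],d['cy']]
E
python3 - <<'E'
from h import *
for n in('scene','top','wrist'):
    d=grab(n,n+'0.png'); print(n,d['fov_y'],d['cx'],d['cy'],d['k1'],np.round(d['origin'],3).tolist(),np.round(d['rotation'],3).tolist())
a=cv2.imread('pics/scene0.png');b=cv2.imread('pics/top0.png')
s=bot.get_state();print(s['clock'],s['eef_pos'],np.round(s['tool_rot'],3).tolist(),s['grip_width'])
E
```

```text
scene 46.31298075909025 257.1639885311197 198.3135025237449 0.013322514595719823 [1.507, 0.636, 1.43] [[-0.594, 0.589, -0.548], [0.805, 0.425, -0.415], [-0.011, -0.687, -0.726]]
top 53.70464110862042 258.56900180984735 188.457749211327 0.00018410557596045584 [0.306, -0.133, 1.364] [[-0.023, -0.986, 0.163], [-1.0, 0.024, 0.002], [-0.006, -0.163, -0.987]]
wrist 64.19169855930258 253.03995178653452 193.19318967329625 -0.08151492627105067 [0.167, 0.658, 0.384] [[0.344, 0.909, 0.236], [0.939, -0.332, -0.089], [-0.003, 0.252, -0.968]]
0.15 [0.23122102 0.63371045 0.23293547] [[-0.939, 0.343, -0.0], [0.343, 0.939, -0.001], [-0.0, -0.001, -1.0]] 1.0011016524755048
```

View pics/top0.png

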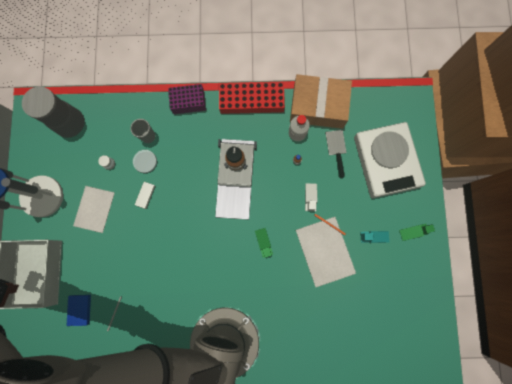

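View pics/scene0.png

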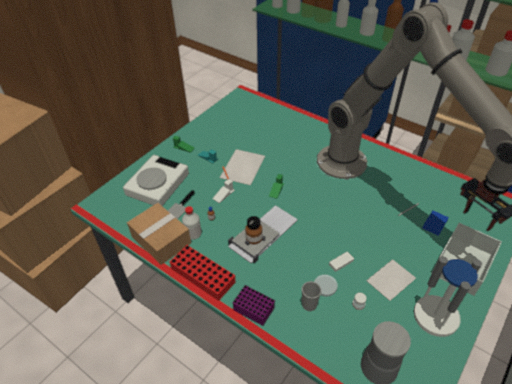

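The top view shows the stand around (236,180) with its apron below it at (233,203). The cap is at about (234,155) and the white wedge at about (311,197), with its block end towards (311,207). The spacer is at (145,195) and the green decoy at (263,243). I'll zoom in.

Run:
```python
from h import *
b=cv2.imread('pics/top0.png');a=cv2.imread('pics/scene0.png')
t=cv2.resize(b[125:265,200:350],None,fx=4,fy=4,interpolation=cv2.INTER_CUBIC)
cv2.imwrite('pics/tc.png',t)
t=cv2.resize(a[165:275,195:315],None,fx=5,fy=5,interpolation=cv2.INTER_CUBIC)
cv2.imwrite('pics/sc.png',t)
```

```text
(no output)
```

View pics/tc.png

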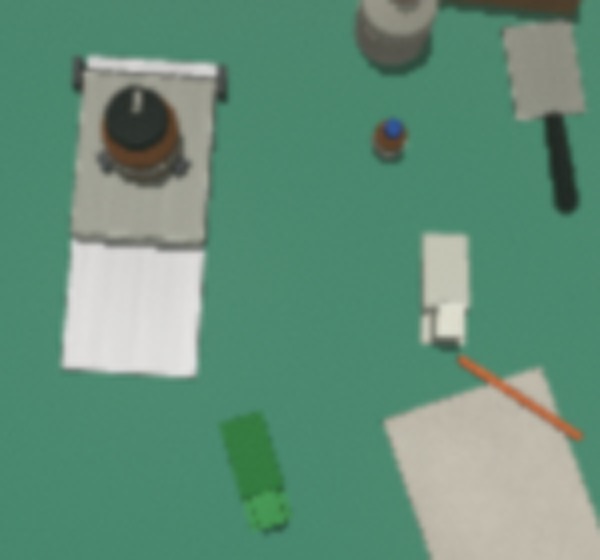

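View pics/sc.png

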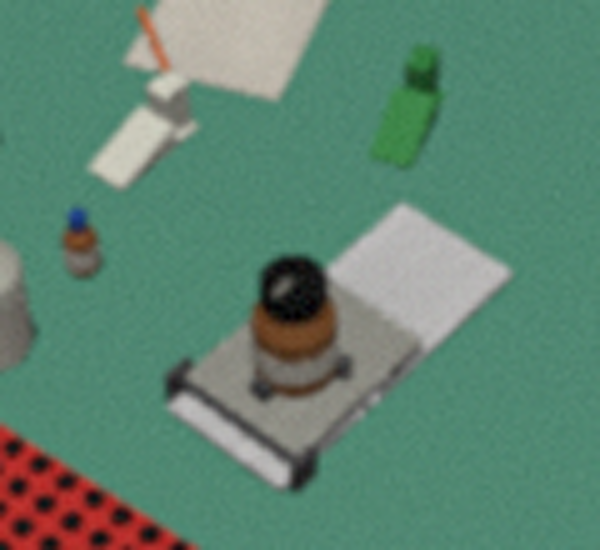

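The top crop shows the apron front corners at crop (62,369) and (196,377), and the slab's back edge from (87,57) to (218,65). The cap is at about (137,118). The wedge tip edge runs from (423,234) to (469,236), with the block top around (450,322). The scene crop shows the block top at about (168,88), the cap top at about (295,283), and the tip edge from (90,168) to (122,188).

Run:
```python
from h import *
d=grab('top');s=grab('scene')
T=lambda x,y:(200+x/4-.375,125+y/4-.375)
S=lambda x,y:(195+x/5-.4,165+y/5-.4)
for n,p,z in [('apL',(62,369),.008),('apR',(196,377),.008),('bkL',(87,57),.008),('bkR',(218,65),.008),('tipL',(423,234),.003),('tipR',(469,236),.003),('blk',(450,322),.055),('cap',(137,118),.133),('green',(268,508),.055),('dtip',(242,420),.003)]:
    print(n,np.round(onz(d,*T(*p),z),4))
for n,p,z in [('apL',(512,272),.008),('apR',(404,203),.008),('tipL',(122,188),.003),('tipR',(90,168),.003),('blk',(168,88),.055),('cap',(295,283),.133)]:
    print('s',n,np.round(onz(s,*S(*p),z),4))
```

```text
apL [0.4306 0.0276 0.008 ]
apR [ 0.4205 -0.0923  0.008 ]
bkL [0.7195 0.003  0.008 ]
bkR [ 0.7087 -0.1181  0.008 ]
tipL [ 0.5463 -0.3013  0.003 ]
tipR [ 0.5434 -0.3431  0.003 ]
blk [ 0.459  -0.3149  0.055 ]
cap [ 0.6275 -0.0509  0.133 ]
green [ 0.3036 -0.1528  0.055 ]
dtip [ 0.3816 -0.1325  0.003 ]
s apL [0.4319 0.0295 0.008 ]
s apR [ 0.4204 -0.0882  0.008 ]
s tipL [ 0.5454 -0.2995  0.003 ]
s tipR [ 0.5434 -0.3377  0.003 ]
s blk [ 0.465  -0.3093  0.055 ]
s cap [ 0.632  -0.0445  0.133 ]
```

```bash
python3 -m pendant '[[-0.061,-0.0505,0,0,0,0],[-0.061,-0.0505,0,0,0,0],[-0.061,-0.0505,0,0,0,0],[-0.061,-0.0505,0,0,0,0],[-0.061,-0.0505,0,0,0,0],[-0.061,-0.0505,0,0,0,0],[-0.061,-0.0505,0,0,0,0],[-0.061,-0.0505,0,0,0,0],[-0.061,-0.0505,0,0,0,0],[-0.061,-0.0505,0,0,0,0],[-0.061,-0.0505,0,0,0,0],[-0.061,-0.0505,0,0,0,0],[-0.061,-0.0505,0,0,0,0],[-0.061,-0.0505,0,0,0,0],[-0.061,-0.0505,0,0,0,0],[-0.061,-0.0505,0,0,0,0],[-0.061,-0.0505,0,0,0,0],[-0.061,-0.0505,0,0,0,0],[-0.061,-0.0505,0,0,0,0],[-0.061,-0.0505,0,0,0,0]]' 1
python3 -m pendant '[[0,0,0,0,0,0.0463],[0,0,0,0,0,0.0463],[0,0,0,0,0,0.0463],[0,0,0,0,0,0.0463],[0,0,0,0,0,0.0463],[0,0,0,0,0,0.0463],[0,0,0,0,0,0.0463],[0,0,0,0,0,0.0463],[0,0,0,0,0,0.0463],[0,0,0,0,0,0],[0,0,0,0,0,0],[0,0,0,0,0,0]]' 1
python3 - <<'E'
from h import *
d=grab('wrist','w1.png');s=bot.get_state();print(np.round(s['joints'],3),s['eef_pos'],np.round(s['tool_rot'],3).tolist())
print(proj(d,[.630,-.050,.133]),proj(d,[.462,-.312,.055]),proj(d,[.5455,-.042,.022]))
E
```

```text
clock: 2.25
eef_pos: [0.6319, -0.0507, 0.2336]
tool_rot: [[-0.94, 0.343, 0.0], [0.343, 0.94, 0.0], [0.0, 0.0, -1.0]]
wrist_force: [-0.0, 0.5, -0.1]
grip_width: 1.001
grasp_force: 0.0
clock: 3.45
eef_pos: [0.6313, -0.0493, 0.2336]
tool_rot: [[0.085, 0.996, -0.0], [0.996, -0.085, 0.0], [0.0, -0.0, -1.0]]
wrist_force: [0.0, -0.6, 1.4]
grip_width: 1.003
grasp_force: 0.0
[-0.483  0.467  0.642  1.694 -0.31   1.084  0.169] [ 0.63125714 -0.04933208  0.23362613] [[0.086, 0.996, -0.0], [0.996, -0.086, 0.0], [0.0, -0.0, -1.0]]
[252.1377221  198.04616461] [147.95548681 374.54780198] [182.21028689 172.95667754]
```

View pics/w1.png

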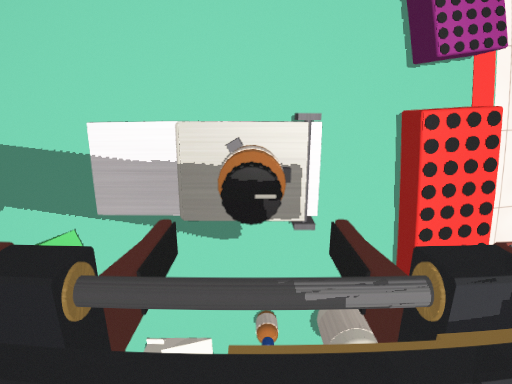

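The wrist view shows the cap disc centred at about (251,194), the apron corners at (89,123) and (97,215), and the plate front at u≈177. The white wedge's edge is at the bottom, around (180,345).

Run:
```python
from h import *
d=grab('wrist')
for p,z in [((251,194),.133),((89,123),.008),((97,215),.008),((321,122),.008),((318,215),.008)]: print(np.round(onz(d,*p,z),4))
m=(d['image'].max(2)<70).astype(np.uint8)[100:240,190:310]
m=cv2.morphologyEx(m,cv2.MORPH_OPEN,np.ones((9,9)))
c=max(cv2.findContours(m,0,2)[0],key=cv2.contourArea);e=cv2.fitEllipse(c);print(e,cv2.boundingRect(c))
```

```text
[ 0.6293 -0.0464  0.133 ]
[0.4344 0.0286 0.008 ]
[ 0.4195 -0.09    0.008 ]
[0.718  0.0032 0.008 ]
[ 0.71   -0.1149  0.008 ]
((60.4674186706543, 93.05940246582031), (59.40563201904297, 59.85296630859375), 165.32640075683594) (32, 63, 58, 60)
```

```bash
python3 -m pendant '[[0.002,-0.003,0.056,0,0,0],[0,0,0.056,0,0,0],[0,0,0.056,0,0,0],[0,0,0.04,0,0,0],[0,0,0.018,0,0,0],[0,0,0,0,0,0],[0,0,0,0,0,0]]' 1
python3 -m pendant '[[0,0,0,0,0,0],[0,0,0,0,0,0],[0,0,0,0,0,0],[0,0,0,0,0,0],[0,0,0,0,0,0],[0,0,0,0,0,0],[0,0,0,0,0,0],[0,0,0,0,0,0]]' -1
```

```text
clock: 4.25
eef_pos: [0.6305, -0.0485, 0.1216]
tool_rot: [[0.088, 0.996, 0.001], [0.996, -0.088, -0.0], [0.0, 0.001, -1.0]]
wrist_force: [0.1, 0.8, 0.3]
grip_width: 1.0
grasp_force: 0.0
clock: 5.05
eef_pos: [0.6297, -0.0481, 0.1208]
tool_rot: [[0.088, 0.996, -0.0], [0.996, -0.088, 0.0], [0.0, -0.0, -1.0]]
wrist_force: [-1.7, 0.8, 4.5]
grip_width: 0.586
grasp_force: 30.0
```

```bash
python3 -m pendant '[[0,0,0,0,0,-0.034],[0,0,0,0,0,-0.034],[0,0,0,0,0,-0.034],[0,0,0,0,0,-0.034],[0,0,0,0,0,-0.034],[0,0,0,0,0,-0.034],[0,0,0,0,0,-0.034],[0,0,0,0,0,-0.034],[0,0,0,0,0,-0.034],[0,0,0,0,0,-0.034],[0,0,0,0,0,-0.034],[0,0,0,0,0,-0.034],[0,0,0,0,0,-0.034],[0,0,0,0,0,-0.034],[0,0,0,0,0,-0.034],[0,0,0,0,0,0],[0,0,0,0,0,0],[0,0,0,0,0,0]]' -1
```

```text
clock: 6.85
eef_pos: [0.6293, -0.0484, 0.1208]
tool_rot: [[-0.998, 0.059, -0.001], [0.059, 0.998, -0.0], [0.001, -0.0, -1.0]]
wrist_force: [-4.1, 0.8, 6.3]
grip_width: 0.587
grasp_force: 30.0
```

```bash
python3 -m pendant '[[0,0,0,0,0,0],[0,0,0,0,0,0],[0,0,0,0,0,0],[0,0,0,0,0,0],[0,0,0,0,0,0],[0,0,-0.05,0,0,0],[0,0,-0.06,0,0,0],[0,0,-0.08,0,0,0],[0,0,-0.08,0,0,0],[0,0,0,0,0,0],[0,0,0,0,0,0],[0,0,0,0,0,0]]' 1
python3 - <<'E'
from h import *
d=grab('wrist','w2.png')
E
```

```text
clock: 8.05
eef_pos: [0.6291, -0.0481, 0.2543]
tool_rot: [[-0.998, 0.057, -0.002], [0.057, 0.998, 0.0], [0.002, -0.0, -1.0]]
wrist_force: [0.4, -0.5, -0.6]
grip_width: 1.001
grasp_force: 0.0
```

View pics/w2.png

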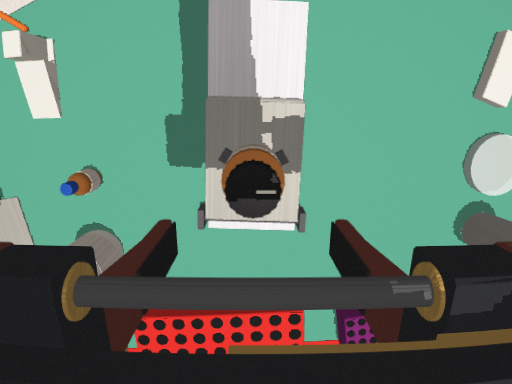

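The cap's mark now points right in the image (+y). It pointed along +x before, so the cap has turned about 90° anticlockwise and the plate is still down. Next I move over the wedge.

```bash
python3 -m pendant '[[0.038,-0.068,0,0,0,0],[0.038,-0.068,0,0,0,0],[0.038,-0.068,0,0,0,0],[0.038,-0.068,0,0,0,0],[0.038,-0.068,0,0,0,0],[0.038,-0.068,0,0,0,0],[0.038,-0.068,0,0,0,0],[0.038,-0.068,0,0,0,0],[0,0,0,0,0,0],[0,0,0,0,0,0],[0,0,0,0,0,0]]' 1
python3 - <<'E'
from h import *
d=grab('wrist','w3.png'); print(bot.get_state()['joints'])
E
```

```text
clock: 9.2
eef_pos: [0.4632, -0.3098, 0.2548]
tool_rot: [[-0.998, 0.055, -0.001], [0.055, 0.998, 0.001], [0.001, 0.001, -1.0]]
wrist_force: [0.2, 0.5, -0.2]
grip_width: 1.001
grasp_force: 0.0
[ 0.22243879  0.26711431  0.31002302  1.8323134  -0.09306     1.05742863
  2.08455416]
```

View pics/w3.png

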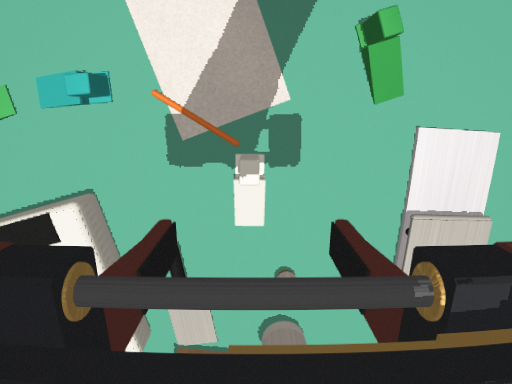

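The wedge lies with its tip edge at about (236..265, 226), sides nearly vertical in the image, and block at about (250,165).

Run:
```python
from h import *
d=grab('wrist')
im=d['image']; hsv=cv2.cvtColor(im,cv2.COLOR_BGR2HSV)
m=((hsv[...,1]<60)).astype(np.uint8)
for v in range(150,232,4):
    r=np.where(m[v,215:290])[0]+215; print(v,(r.min(),r.max()) if len(r) else None, im[v,250].tolist(), end='; ')
print()
for p,z in [((236,226),.001),((265,226),.001)]: print(np.round(onz(d,*p,z),4))
v=lambda yaw:np.array([np.cos(yaw),np.sin(yaw),0])
tip=onz(d,250.5,226,.0015)
for yaw in(-.05,-.09,-.13):
  o=tip-.085*v(yaw); y=v(yaw+np.pi/2)
  print(yaw,np.round(o,4),[np.round(proj(d,o+a*v(yaw)+b*y+[0,0,.055])).tolist() for a in(-.015,.015) for b in(-.012,.012)],[np.round(proj(d,o+.015*v(yaw)+b*y+[0,0,.026])).tolist() for b in(-.02,.02)])
```

```text
150 None [92, 110, 62]; 154 (np.int64(235), np.int64(263)) [128, 138, 141]; 158 (np.int64(235), np.int64(263)) [125, 134, 137]; 162 (np.int64(235), np.int64(263)) [151, 162, 165]; 166 (np.int64(235), np.int64(264)) [151, 161, 166]; 170 (np.int64(235), np.int64(263)) [151, 160, 165]; 174 (np.int64(235), np.int64(263)) [203, 218, 221]; 178 (np.int64(234), np.int64(264)) [248, 252, 253]; 182 (np.int64(233), np.int64(264)) [248, 252, 253]; 186 (np.int64(233), np.int64(264)) [236, 243, 246]; 190 (np.int64(234), np.int64(264)) [235, 243, 246]; 194 (np.int64(234), np.int64(264)) [235, 243, 246]; 198 (np.int64(234), np.int64(264)) [235, 243, 246]; 202 (np.int64(234), np.int64(264)) [235, 243, 246]; 206 (np.int64(234), np.int64(264)) [234, 243, 245]; 210 (np.int64(234), np.int64(264)) [236, 243, 246]; 214 (np.int64(234), np.int64(263)) [235, 243, 246]; 218 (np.int64(234), np.int64(263)) [235, 243, 246]; 222 (np.int64(235), np.int64(263)) [235, 243, 246]; 226 None [158, 188, 105]; 230 None [156, 186, 103]; 
[ 0.5461 -0.3378  0.001 ]
[ 0.5483 -0.297   0.001 ]
-0.05 [ 0.4621 -0.3131  0.0015] [[239.0, 161.0], [260.0, 161.0], [239.0, 187.0], [260.0, 186.0]] [[234.0, 181.0], [266.0, 181.0]]
-0.09 [ 0.4624 -0.3097  0.0015] [[242.0, 161.0], [263.0, 162.0], [242.0, 186.0], [262.0, 187.0]] [[236.0, 181.0], [268.0, 182.0]]
-0.13 [ 0.4627 -0.3064  0.0015] [[246.0, 161.0], [267.0, 162.0], [244.0, 186.0], [265.0, 187.0]] [[239.0, 180.0], [270.0, 183.0]]
```

```bash
python3 -m pendant '[[0.004,-0.008,0.06,0,0,0],[0,0,0.08,0,0,0],[0,0,0.08,0,0,0],[0,0,0.08,0,0,0],[0,0,0.07,0,0,0],[0,0,0.04,0,0,0],[0,0,0.02,0,0,0],[0,0,0,0,0,0],[0,0,0,0,0,0]]' 1
python3 -m pendant '[[0,0,0,0,0,0],[0,0,0,0,0,0],[0,0,0,0,0,0],[0,0,0,0,0,0],[0,0,0,0,0,0],[0,0,0,0,0,0],[0,0,0,0,0,0],[0,0,0,0,0,0],[0,0,0,0,0,0],[0,0,0,0,0,0]]' -1
```

```text
clock: 10.2
eef_pos: [0.4614, -0.3151, 0.0415]
tool_rot: [[-0.998, 0.056, 0.001], [0.056, 0.998, -0.0], [-0.001, -0.0, -1.0]]
wrist_force: [0.6, -0.0, -0.0]
grip_width: 0.999
grasp_force: 0.0
clock: 11.2
eef_pos: [0.4604, -0.315, 0.0406]
tool_rot: [[-0.998, 0.057, -0.0], [0.057, 0.998, 0.0], [0.0, 0.0, -1.0]]
wrist_force: [0.1, 0.6, 0.3]
grip_width: 0.269
grasp_force: 30.0
```

```bash
python3 -m pendant '[[0,0,-0.03,0,0,0],[0,0,-0.06,0,0,0],[0,0,-0.07,0,0,0],[0.0064,0.07,0,0,0,0],[0.0064,0.07,0,0,0,0],[0.0064,0.07,0,0,0,0],[0.0064,0.07,0,0,0,0],[0.0064,0.07,0,0,0,0],[0.0064,0.07,0,0,0,0],[0.0064,0.07,0,0,0,0],[0.0064,0.07,0,0,0,0.01],[0,0,0,0,0,0],[0,0,0,0,0,0],[0,0,0,0,0,0]]' -1
python3 - <<'E'
from h import *
d=grab('wrist','w4.png')
E
```

```text
clock: 12.6
eef_pos: [0.4509, -0.0351, 0.1212]
tool_rot: [[-0.996, 0.089, 0.001], [0.089, 0.996, -0.0], [-0.001, -0.0, -1.0]]
wrist_force: [-0.0, -0.1, -0.4]
grip_width: 0.274
grasp_force: 30.0
```

View pics/w4.png

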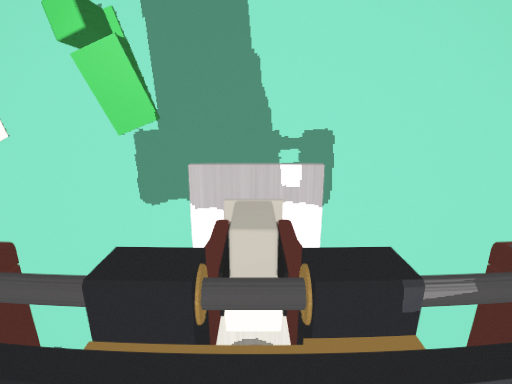

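The wedge is held and square to the apron. The apron front corners are at (188,163) and (324,163), and the wedge's rear bottom corners are at (223,201) and (283,201).

Run:
```python
from h import *
d=grab('wrist')
P=[onz(d,188,163.5,.008),onz(d,324,163.5,.008)];W=[onz(d,223,201,.080),onz(d,283,201,.080)]
print(np.round(P,4).tolist(),np.round(W,4).tolist())
a=lambda q:np.arctan2(*(q[1]-q[0])[:2][::1]) 
yaw=np.arctan2(-(P[1]-P[0])[0],(P[1]-P[0])[1]);wy=np.arctan2(-(W[1]-W[0])[0],(W[1]-W[0])[1]);print(yaw,wy)
ex=np.array([np.cos(-.089),np.sin(-.089)]);D=(W[0]+W[1]-P[0]-P[1])[:2]/2
print('rear in stand x,y',-.12+D@ex, D@[-ex[1],ex[0]], np.linalg.norm(W[1]-W[0]))
```

```text
[[0.419, -0.0892, 0.008], [0.4298, 0.0292, 0.008]] [[0.4357, -0.0532, 0.08], [0.4393, -0.0142, 0.08]]
-0.0909972152011249 -0.09096639002819686
rear in stand x,y -0.1066734757317292 -0.0025442773352816013 0.03922387066906533
```

```bash
python3 -m pendant '[[0,0.005,0.03,0,0,0],[0,0,0.05,0,0,0],[0,0,0.04,0,0,0],[0,0,0.018,0,0,0],[0,0,0.004,0,0,0],[0,0,0.002,0,0,0],[0,0,0,0,0,0],[0,0,0,0,0,0]]' -1
python3 -m pendant '[[0,0,0.001,0,0,0],[0,0,0,0,0,0],[0,0,0,0,0,0]]' -1
```

```text
clock: 13.5
eef_pos: [0.4516, -0.0316, 0.0494]
tool_rot: [[-0.996, 0.088, 0.001], [0.088, 0.996, 0.0], [-0.001, 0.0, -1.0]]
wrist_force: [-0.6, -0.8, -1.1]
grip_width: 0.272
grasp_force: 30.0
clock: 13.8
eef_pos: [0.4514, -0.0315, 0.0485]
tool_rot: [[-0.996, 0.088, 0.001], [0.088, 0.996, 0.0], [-0.001, 0.0, -1.0]]
wrist_force: [0.2, -0.1, 2.7]
grip_width: 0.275
grasp_force: 30.0
```

```bash
python3 -m pendant '[[0,0,0.001,0,0,0],[-0.006,0,0,0,0,0],[-0.008,0,0,0,0,0],[-0.008,0,0,0,0,0],[-0.008,0,0,0,0,0],[-0.006,0,0,0,0,0],[0,0,0,0,0,0],[0,0,0,0,0,0]]' -1
python3 -m pendant '[[-0.004,0,0,0,0,0],[-0.004,0,0,0,0,0],[0,0,0,0,0,0],[0,0,0,0,0,0]]' -1
python3 -m pendant '[[-0.004,0,0,0,0,0],[-0.004,0,0,0,0,0],[0,0,0,0,0,0],[0,0,0,0,0,0]]' -1
python3 -m pendant '[[-0.004,0,0,0,0,0],[-0.004,0,0,0,0,0],[0,0,0,0,0,0],[0,0,0,0,0,0]]' -1
```

```text
clock: 14.6
eef_pos: [0.4661, -0.033, 0.0476]
tool_rot: [[-0.996, 0.088, -0.006], [0.088, 0.996, 0.001], [0.006, 0.0, -1.0]]
wrist_force: [-6.8, 1.2, 11.7]
grip_width: 0.272
grasp_force: 30.0
clock: 15.0
eef_pos: [0.4703, -0.0334, 0.0476]
tool_rot: [[-0.996, 0.088, -0.005], [0.088, 0.996, 0.0], [0.005, 0.0, -1.0]]
wrist_force: [-6.5, 1.5, 9.7]
grip_width: 0.27
grasp_force: 30.0
clock: 15.4
eef_pos: [0.4751, -0.0337, 0.0476]
tool_rot: [[-0.996, 0.088, -0.003], [0.088, 0.996, 0.0], [0.003, 0.0, -1.0]]
wrist_force: [-4.0, 0.6, 6.8]
grip_width: 0.274
grasp_force: 30.0
clock: 15.8
eef_pos: [0.4791, -0.0341, 0.0476]
tool_rot: [[-0.996, 0.088, -0.003], [0.088, 0.996, 0.0], [0.003, 0.0, -1.0]]
wrist_force: [-4.5, 0.3, 7.2]
grip_width: 0.27
grasp_force: 30.0
```

Run:
```python
from h import *
d=grab('wrist','w5.png'); im=d['image']
s=grab('scene','s5.png')['image']
cv2.imwrite('pics/c5.png',np.hstack([cv2.resize(im[60:260,156:356],(400,400)),cv2.resize(s[200:280,225:305],(400,400),interpolation=cv2.INTER_CUBIC)]))
```

```text
(no output)
```

View pics/c5.png

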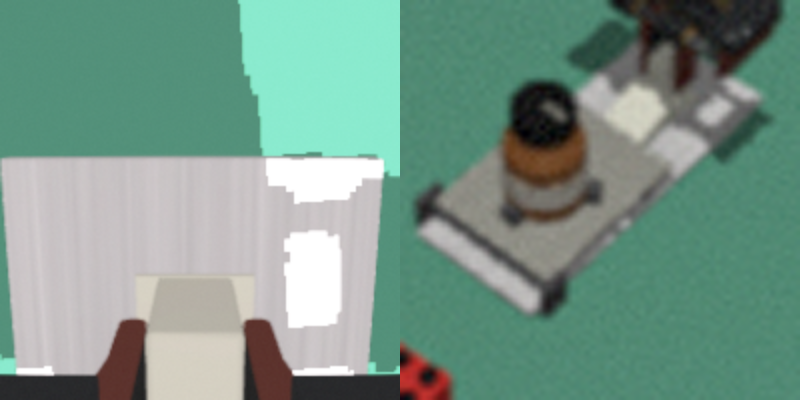

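The wrist crop shows the apron front edge at v≈138.5 (u 157..347) and the wedge's rear edge at v≈197.5 (u 224..283), square and centred. The scene crop shows the wedge's tip reaching under the plate.

Run:
```python
from h import *
d=grab('wrist')
P=[onz(d,157,138.5,.008),onz(d,347,138.5,.008)]
ex=np.array([np.cos(-.09),np.sin(-.09)]);print(np.linalg.norm(P[1]-P[0]))
for z in(.008,.014,.02,.034):
    W=[onz(d,224,197.5,z),onz(d,283,197.5,z)]
    D=(W[0]+W[1]-P[0]-P[1])[:2]/2
    print(z,'tip x,y',-.12+D@ex+.1, D@[-ex[1],ex[0]], np.linalg.norm(W[1]-W[0]))
```

```text
0.11826968542463932
0.008 tip x,y 0.01801973704519788 0.000992871522060448 0.038180689228768175
0.014 tip x,y 0.01639279600876206 0.0009892516126984812 0.03698172662452826
0.02 tip x,y 0.014765854972326395 0.0009856317033365267 0.035782764020288335
0.034 tip x,y 0.010969659220642997 0.0009771852481586232 0.03298518461039519
```

```bash
python3 -m pendant '[[-0.004,0,0,0,0,0],[-0.004,0,0,0,0,0],[0,0,0,0,0,0],[0,0,0,0,0,0]]' -1
python3 -m pendant '[[-0.004,0,0,0,0,0],[-0.004,0,0,0,0,0],[0,0,0,0,0,0],[0,0,0,0,0,0]]' -1
python3 -m pendant '[[-0.004,0,0,0,0,0],[-0.004,0,0,0,0,0],[-0.004,0,0,0,0,0],[0,0,0,0,0,0],[0,0,0,0,0,0],[0,0,0,0,0,0]]' -1
python3 - <<'E'
from h import *
a=grab('scene')['image'];b=cv2.imread('pics/s5.png')
r=lambda i:cv2.resize(i[215:265,230:300],(400,290),interpolation=cv2.INTER_CUBIC)
cv2.imwrite('pics/c6.png',np.hstack([r(b),r(a)]))
E
```

```text
clock: 16.35
eef_pos: [0.4799, -0.0342, 0.0476]
tool_rot: [[-0.996, 0.088, -0.01], [0.088, 0.996, 0.001], [0.01, 0.0, -1.0]]
wrist_force: [-14.4, 2.1, 21.0]
grip_width: 0.267
grasp_force: 30.0
clock: 16.75
eef_pos: [0.4809, -0.0343, 0.0472]
tool_rot: [[-0.996, 0.088, -0.016], [0.088, 0.996, 0.002], [0.016, 0.0, -1.0]]
wrist_force: [-21.9, 2.5, 28.1]
grip_width: 0.269
grasp_force: 30.0
clock: 17.35
eef_pos: [0.4848, -0.0348, 0.0465]
tool_rot: [[-0.996, 0.088, -0.02], [0.088, 0.996, 0.002], [0.02, -0.0, -1.0]]
wrist_force: [-24.9, 2.7, 26.1]
grip_width: 0.271
grasp_force: 30.0
```

View pics/c6.png

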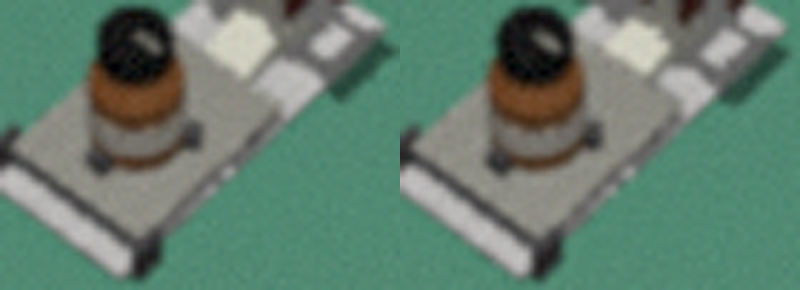

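The two scene crops look almost the same, so the plate is hardly up yet. The wedge is sticking under too much downward pressure, so I'll unload z and watch the force.

```bash
python3 -m pendant '[[0,0,-0.001,0,0,0],[0,0,0,0,0,0],[0,0,-0.001,0,0,0],[0,0,0,0,0,0],[0,0,0,0,0,0]]' -1
python3 -m pendant '[[0,0,-0.001,0,0,0],[0,0,0,0,0,0],[0,0,0,0,0,0]]' -1
```

```text
clock: 17.9
eef_pos: [0.494, -0.0354, 0.0482]
tool_rot: [[-0.996, 0.088, -0.002], [0.088, 0.996, -0.0], [0.002, -0.0, -1.0]]
wrist_force: [-4.5, -0.8, -4.0]
grip_width: 0.271
grasp_force: 30.0
clock: 18.2
eef_pos: [0.4949, -0.0354, 0.0491]
tool_rot: [[-0.996, 0.088, 0.0], [0.088, 0.996, -0.0], [-0.0, -0.0, -1.0]]
wrist_force: [-4.7, -0.1, -5.5]
grip_width: 0.271
grasp_force: 30.0
```

```bash
python3 -m pendant '[[0,0,0.001,0,0,0],[0,0,0.001,0,0,0],[0,0,0,0,0,0],[0,0,0,0,0,0],[0,0,0,0,0,0]]' -1
python3 -m pendant '[[0,0,0.001,0,0,0],[0,0,0,0,0,0],[0,0,0,0,0,0],[0,0,0,0,0,0]]' -1
python3 - <<'E'
from h import *
d=grab('wrist','w7.png'); im=d['image']
a=grab('scene')['image'];b=cv2.imread('pics/s5.png')
r=lambda i:cv2.resize(i[215:265,230:300],(400,290),interpolation=cv2.INTER_CUBIC)
w=cv2.resize(im[60:205,156:356],(400,290))
cv2.imwrite('pics/c7.png',np.vstack([np.hstack([r(b),r(a)]),np.hstack([w,w*0])]))
E
```

```text
clock: 18.7
eef_pos: [0.495, -0.0354, 0.0482]
tool_rot: [[-0.996, 0.088, 0.0], [0.088, 0.996, -0.0], [-0.0, 0.0, -1.0]]
wrist_force: [-4.0, 0.2, -4.3]
grip_width: 0.273
grasp_force: 30.0
clock: 19.1
eef_pos: [0.495, -0.0354, 0.0477]
tool_rot: [[-0.996, 0.088, 0.0], [0.088, 0.996, 0.0], [-0.0, 0.0, -1.0]]
wrist_force: [-3.2, -0.6, -4.8]
grip_width: 0.271
grasp_force: 30.0
```

View pics/c7.png

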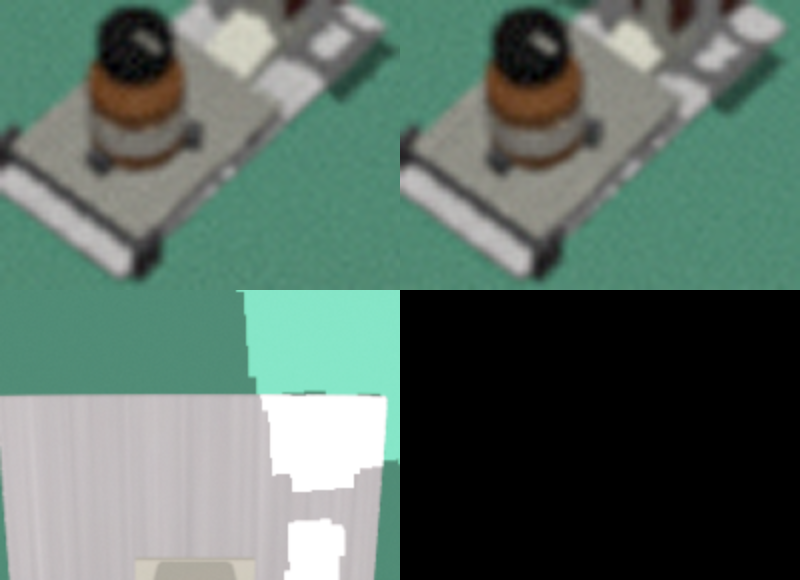

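The right crop shows the jar tipped slightly back and a wider light gap along the plate's side, so the plate is lifted. The negative vertical force means the arm still carries the load, so I lower the wedge onto the base.

```bash
for i in 1; do python3 -m pendant '[[0,0,0.001,0,0,0],[0,0,0,0,0,0],[0,0,0,0,0,0]]' -1; done
python3 -m pendant '[[0,0,0.001,0,0,0],[0,0,0,0,0,0],[0,0,0,0,0,0]]' -1
python3 -m pendant '[[0,0,0.001,0,0,0],[0,0,0,0,0,0],[0,0,0,0,0,0]]' -1
```

```text
clock: 19.5
eef_pos: [0.495, -0.0354, 0.0472]
tool_rot: [[-0.996, 0.088, 0.0], [0.088, 0.996, 0.0], [-0.0, 0.0, -1.0]]
wrist_force: [-3.0, -0.1, -4.9]
grip_width: 0.271
grasp_force: 30.0
clock: 19.8
eef_pos: [0.4951, -0.0354, 0.0469]
tool_rot: [[-0.996, 0.088, 0.0], [0.088, 0.996, 0.0], [-0.0, 0.0, -1.0]]
wrist_force: [-4.9, -0.2, 0.1]
grip_width: 0.273
grasp_force: 30.0
clock: 20.1
eef_pos: [0.4956, -0.0355, 0.0466]
tool_rot: [[-0.996, 0.088, 0.001], [0.088, 0.996, 0.0], [-0.001, 0.0, -1.0]]
wrist_force: [-2.6, -1.0, 4.6]
grip_width: 0.275
grasp_force: 30.0
```

Run:
```python
from h import *
d=grab('wrist'); im=d['image'].astype(int)
ex=np.array([np.cos(-.09),np.sin(-.09)])
sat=im.max(2)-im.min(2); 
print('apron',[(u,int(np.where(sat[90:140,u]<30)[0][0])+90) for u in(175,200,230)])
print('rear',[(u,(im[180:205,u,2]-im[180:205,u,0]).tolist()) for u in(228,)])
va=np.where(sat[90:140,200]<30)[0][0]+90-.5
vr=np.where((im[180:205,228,2]-im[180:205,228,0])>8)[0]; vr=(vr[0]+180-.5) if len(vr) else 193.5
W=[onz(d,223.5,vr,.008),onz(d,283.5,vr,.008)];P=[onz(d,156,va,.008),onz(d,349,va,.008)]
D=(W[0]+W[1]-P[0]-P[1])[:2]/2
print(va,vr,'tip',-.12+D@ex+.1,D@[-ex[1],ex[0]],np.linalg.norm(P[1]-P[0]))
s=grab('scene')
for n,i in(('s5',cv2.imread('pics/s5.png')),('now',s['image'])):
    m=(i.max(2)<60).astype(np.uint8)[205:235,240:270]; M=cv2.moments(m,True);print(n,M['m10']/M['m00']+240,M['m01']/M['m00']+205,M['m00'])
o=np.array([.5462,-.0415,0]);R=np.array([[.996,.09,0],[-.09,.996,0],[0,0,1]])
for t in(0,.02,.04,.06):
    x,z=.085-.15,.121-.022
    p=np.array([.15+x*np.cos(t)+z*np.sin(t),0,.022-x*np.sin(t)+z*np.cos(t)]);print(t,proj(s,o+R@p))
```

```text
apron [(175, 111), (200, 111), (230, 111)]
rear [(228, [5, 5, 3, 4, 2, 3, 3, 4, 6, 5, 4, 4, 7, 15, 17, 18, 18, 17, 18, 19, 18, 18, 19, 19, 19])]
110.5 192.5 tip 0.0313876498378845 0.000669794488830668 0.11706911764998801
s5 253.01526717557252 222.9083969465649 131.0
now 252.9699248120301 222.7218045112782 133.0
0 [252.86230502 222.51243754]
0.02 [252.50707098 222.59576631]
0.04 [252.14680953 222.68991401]
0.06 [251.7816585 222.7948768]
```

Run:
```python
from h import *
def avg(n,k=6): return np.mean([cv2.cvtColor(grab(n)['image'],6).astype(np.float32) for _ in range(k)],0)
s=avg('scene');t=avg('top')
g=lambda f:cv2.cvtColor(cv2.imread('pics/'+f),6).astype(np.float32)
def sh(a,b,x0,x1,y0,y1): 
    a=a[y0:y1,x0:x1].copy();b=b[y0:y1,x0:x1].copy();W=np.eye(2,3,dtype=np.float32)
    return np.round(cv2.findTransformECC(a,b,W,cv2.MOTION_TRANSLATION,(3,100,1e-6),None,3)[1][:,2],3)
for f in('s5.png','scene0.png'):
    print(f,'jar',sh(g(f),s,243,264,214,245),'vial',sh(g(f),s,200,220,200,225),'hinge',sh(g(f),s,226,262,238,268))
print('top jar',sh(g('top0.png'),t,222,248,143,170),'vial',sh(g('top0.png'),t,290,306,150,168))
o=np.array([.5462,-.0415,0]);R=np.array([[.996,.09,0],[-.09,.996,0],[0,0,1]]);d=grab('top')
for tt in(0,.04):
    x,z=-.065,.099
    print(proj(d,o+R@np.array([.15+x*np.cos(tt)+z*np.sin(tt),0,.022-x*np.sin(tt)+z*np.cos(tt)])))
```

```text
s5.png jar [-0.412  0.187] vial [ 0.004 -0.016] hinge [-0.059 -0.038]
scene0.png jar [-0.367  0.222] vial [-0.023 -0.   ] hinge [-0.037 -0.054]
top jar [-0.008 -1.168] vial [-0.024  0.029]
[233.58969007 154.07838568]
[233.62861693 152.73498916]
```

```bash
python3 -m pendant '[[0,0,0,0,0,0],[0,0,0,0,0,0],[0,0,0,0,0,0],[0,0,0,0,0,0],[0,0,0,0,0,0]]' -1 && python3 -c "
from cell import bot; print(bot.finish_job())"
```

```text
clock: 21.35
eef_pos: [0.4956, -0.0355, 0.0466]
tool_rot: [[-0.996, 0.088, 0.001], [0.088, 0.996, 0.0], [-0.001, 0.0, -1.0]]
wrist_force: [-3.9, -0.6, 5.9]
grip_width: 0.268
grasp_force: 30.0
the job is handed in; nothing more can be done
None
```

I handed the job in at about 21 s without seeing a verdict: the cap is loosened about 90°, and the gripped wedge sits flat, square and centred on the base, holding the plate's front up an estimated 5 mm (about 0.03 rad, measured from the camera images).

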